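# Run a fingertip along a cover's edge to swing its turn-buttons aside

### The job

Free the cover of the grey case by running a fingertip along the cover's edge in one pass: begin at the right-hand end of the edge nearest you, go left along it, round the corner and away along the left edge, so that each of the five turn-buttons in turn is pushed on by its upright pin, in your direction of travel, until its tongue no longer lies over the cover. Do not lift the finger away from the work between the first button and the last, do not lean on the cover, and leave the cover in its place, unlifted. Do not disturb the things lying around.

Things in the scene. Friction and masses are not known exactly. Their poses are not given: they have to be found in the camera images.
- case: Fixed grey steel case lying on its back, 192 (x) x 242 (y) x 42 mm high; origin at the centre of its underside, on the desk. x points from its near to its far edge (turned up to 15 degrees), y left, z up. A cover lies flush in its top, with a 36 mm rim round it. Dark strips (tops 46 mm above the desk) hold the cover's far and right edges, five turn-buttons its near and left edges.
- cover: Loose bare metal cover, 120 (x) x 170 (y) x 4 mm, about 0.25 kg, lying in the case with 1.5 mm play, its top 42 mm above the desk; origin at the centre of its underside, axes as the case's. A black knob 24 mm across stands 20 mm above it near the middle (x +5, y -5 mm). Not to be lifted or pressed.
- edge_start (a point): Right-hand near corner of the cover's place, at cover-top height (fixed in the case, at x -60, y -85, z 42 mm): the edge to trace begins here. With the buttons square, their pins stand in a line 4 mm inside the edge.
- edge_corner (a point): Left-hand near corner of the cover's place (x -60, y +85, z 42 mm in the case): here the edge to trace turns.
- edge_end (a point): Left-hand far corner of the cover's place (x +60, y +85, z 42 mm in the case): the edge to trace ends here.
- button1 (a joint): Turn-button 1, near edge, right-hand one (pivot at x -84, y -55 mm in the case). Rad: 0 = square across the edge, pointing in over the cover; grows anticlockwise seen from above, the pin moving along the edge from start to corner to end. Starts between -0.25 and 0.3, stops at -0.35 and 2.2, light friction (under 1 N at the pin), stays where left; off the cover from about 0.85.
- pin1 (a point): Centre of the top of turn-button 1's upright pin, 69 mm above the desk. Each button is a flat metal tongue 12 mm wide (faces 44 and 49 mm above the desk), turning level about a screw on the rim (head top 51.5 mm up) 24 mm outside the cover's edge; its round tip ends 34 mm from the pivot, and the pin, a free-turning roller 10 mm across, stands 28 mm from it.
- button2 (a joint): Turn-button 2, near edge, middle one (pivot at x -84, y -5). Made and working like turn-button 1; 0 = square across its edge over the cover, growing anticlockwise seen from above.
- pin2 (a point): Centre of the top of the upright pin of turn-button 2 (69 mm above the desk).
- button3 (a joint): Turn-button 3, near edge, left-hand one (pivot at x -84, y +45). Made and working like turn-button 1; 0 = square across its edge over the cover, growing anticlockwise seen from above.
- pin3 (a point): Centre of the top of the upright pin of turn-button 3 (69 mm above the desk).
- button4 (a joint): Turn-button 4, left edge, nearer one (pivot at x -10, y +109). Made and working like turn-button 1; 0 = square across its edge over the cover, growing anticlockwise seen from above.
- pin4 (a point): Centre of the top of the upright pin of turn-button 4 (69 mm above the desk).
- button5 (a joint): Turn-button 5, left edge, farther one (pivot at x +40, y +109). Made and working like turn-button 1; 0 = square across its edge over the cover, growing anticlockwise seen from above.
- pin5 (a point): Centre of the top of the upright pin of turn-button 5 (69 mm above the desk).
- cap_mid (a point): Bystander: loose whitish cone-shaped cap, 26 mm across, 44 mm tall, standing to the right of the case; this point is its centre. Leave alone.
- gear_mid (a point): Bystander: loose small cream toothed gear, 25 mm across, 11 mm high, lying flat to the right of the case; this point is its centre. Leave alone.
- driver_mid (a point): Bystander: loose small blue screwdriver, 128 mm long, 11 mm thick, to the right of the case; this point is its centre. Leave alone.
- torch_mid (a point): Bystander: loose black torch, 124 mm long, 28 mm thick, lying to the left of the case; this point is its centre. Leave alone.

How it is judged:
On the way, in this order (a step that is already met when the one before it is completed fails the run):
1. turn-button 1 is swung off the cover (first) (value of joint button1 above 0.85 rad), for 0.05 s.
2. turn-button 2 is swung off the cover, after button 1 (value of joint button2 above 0.85 rad), for 0.05 s.
3. turn-button 3 is swung off the cover, after button 2 (value of joint button3 above 0.85 rad), for 0.05 s.
4. turn-button 4 is swung off the cover, after button 3 (value of joint button4 above 0.85 rad), for 0.05 s.
5. turn-button 5 is swung off the cover, after button 4 (value of joint button5 above 0.85 rad), for 0.05 s.
At the end, for the whole second after the job is handed in: All five turn-buttons stand at more than 0.85 rad (tongues off the cover), and the cover lies at rest in its place in the case, within 6 mm (value of joint each of button1, button2, button3, button4, button5 above 0.85 rad and x of cover in the frame of case between -0.006 and 0.006 m and y of cover in the frame of case between -0.006 and 0.006 m and z of cover in the frame of case between 0.032 and 0.044 m and linear speed of cover below 0.02 m/s); the robot touches nothing.
It fails at once if the cover is lifted or shifted by more than 8 mm (distance of cover from where it was at the start of the episode above 0.008 m).
It fails at once if the fingers lean on the cover with more than 10 N (contact force between the fingers and cover above 10 N).
It fails at once if the hand is lifted well away from the work (grasp point between the finger pads over 125 mm above the desk) after button 1 is off and before button 5 is (value of joint button1 above 0.85 rad and value of joint button5 below 0.85 rad and z of the grasp point in the frame of case above 0.125 m).
It fails at once if a thing lying around (cap, gear, screwdriver or torch) is moved by more than 15 mm (distance of any of cap_mid, gear_mid, driver_mid, torch_mid from where it was at the start of the episode above 0.015 m).
It also fails if it takes over 38 s, if anything falls off the work surface, if the arm or the gripper's body presses on something with over 40 N, if the wrist force passes 120 N, or if a joint passes its speed limit or range.

### The arm

A 6-joint arm with a two-finger parallel gripper is mounted at the origin on a cart in front of the work surface, level with it; the furniture and walls round the work are solid. World frame = base frame: x ahead of the robot, y to its left, z up, the work surface at z = 0. Lengths are in m, angles in rad, forces in N, time in s.
With the tool pointing down it reaches from about 0.4 to 0.825 m from the base axis. Payload 7 kg.
Tool frame: the origin (TCP) lies between the finger pads; the fingertips stand arm.nose_length ahead of it and the grasp point (between the pads) is the TCP (arm.nose_length is the distance from the TCP to the fingertips, in m); x points along the fingers, z is the direction in which the jaws open and shut, and the axes are right-handed (so a half turn about x gives the same grasp; the last joint's range is limited). The gripper opens to 88 mm and grips with 3 to 60 N. Pads are 19 mm wide; open, the fingers measure 130 mm over their backs; the gripper's body (78 mm by 193 mm) begins 47 mm behind the grasp point.
Start: joints at [-0.998, 0.359, 0.012, 0, -1.224, -0.288], TCP at [0.19, -0.648, 0.246] pointing down, gripper open.
Joint ranges: [-3.07, 3.07], [-1.43, 2.12], [-1.02, 1.25], [-3.03, 1.67], [-3.05, -0], [-3.03, 3.03]. Speed limits (rad/s): [2.39, 2.39, 3.01, 3.14, 3.14, 3.14].

### API

Orientations are given as [roll, pitch, yaw] about the fixed x, y, z axes, in that order (R = Rz(yaw) Ry(pitch) Rx(roll)).
In Python, from station import arm, viewer, spotter gives the robot as it stands.
- The arm moves only by the shell command python3 -m handwheel 'ROWS' [FORCE]. ROWS is a JSON object of lists of equal length, an entry for each row: "gripper": the gripper command: -1 is shut, 1 is fully open, values between are in proportion; "travel": the shift along the world's x, y, z each as a share of 500 mm, from -1 to 1, a list of three; "spin": the turn about the world's z as a share of 45 degrees, from -1 to 1. A call has 1 to 20 rows; each row is the pose to reach, as a shift and turn from the pose commanded when the call began; what a row does not reach only later rows make up. A row lasts 1/10 s, in which the tool goes at most 50 mm and 8.59 degrees, less where a joint would pass 70% of its speed; a pose out of reach is approached as far as the arm can. A call with a number of a shift or a turn outside -1 to 1 is refused whole. A call with a gripper value outside its range is refused whole. The fingers move at their own pace and stop on an object; FORCE is the grip in N (left out, the last holds). Time passes only in rows, so rows that repeat a pose let the fingers close. It gives the time, the measured TCP pose, the force and the opening at its end, in the units of the state.
- arm.get_state(): the state, without advancing time (a new reading comes with each control period).
- viewer.grab_frame(name): name is "side" or "top"; returns a dict with "pixels" (480x640x3 uint8, blue, green, red), "fx", "fy", "cx", "cy" (pixels), "eye" and "attitude" of the camera in the world. Camera axes: x right, y down, z forward; pixel columns grow to the right and rows downward; lengths in m; the calibration is good to about 2 mm. A picture is of the moment at which its call begins. There is no depth.
- arm.job_done(): hands the job in, once; it reports no verdict.
Trained networks look in the newest picture that a camera, given by its name, has taken for a name from the list of things; names that differ only in an ending like _2 or _b are one class to them, and where a whole thing is asked for, a point or a joint stands for the part that bears it (a point fixed in the world has none). Each returns a list of dicts, best first, with "conf" (0 to 1); they miss things now and then, are a little off and sometimes report something else, mostly with a low value. They report only what shows in the picture. A call takes as long as a camera call.
- spotter.spot_in(camera, label): "rect" ([left, top, right, bottom] in pixels, round what is visible of it).
- spotter.tip_of(camera, label): "at" ([column, row] in pixels: a listed point, or the origin of a listed thing).
The state is a dict: "t": time; "q": joint angles; "qd": joint speeds; "joint_efforts": joint torques, N m; "eef_pos": TCP position; "ee_rot": TCP orientation; "force": force on the tool from outside, world axes, zero at the start; "moment": the same for the moment, N m; "width": finger opening in m.
Only numpy, scipy, OpenCV 4.12 (cv2) and the standard library are available. Lean on these libraries where they do the work, as an engineer would, in place of code of your own. Each camera call takes 0.05 s, during which the arm holds its last target.

## Working session

There is one attempt and no reset: what is moved stays moved. The work goes in short steps, Python scripts to look and compute and a shell command to move; the robot and the scene stay as the last step left them, time stands still between calls to the robot, and variables do not carry over. Pictures are saved under pics/ and viewed, and the job is handed in when it is done.

```bash
mkdir -p pics; ls; python3 - <<'E'
from station import arm, viewer, spotter
import cv2
s=arm.get_state(); print(s['t'],s['eef_pos'],s['ee_rot'],s['width'],arm.nose_length)
for n in('side','top'):
    f=viewer.grab_frame(n); cv2.imwrite(f'pics/{n}0.png',f['pixels']); print(n,f['fx'],f['cx'],f['cy'],f['eye'],f['attitude'])
    for l in ['edge_start','edge_corner','edge_end','pin1','pin2','pin3','pin4','pin5','case','cover','cap_mid','gear_mid','driver_mid','torch_mid']:
        r=spotter.tip_of(n,l); print(l,[(q['at'],round(q['conf'],2)) for q in r[:5]])
E
```

```text
pics
0.0 [ 0.18947299 -0.64736083  0.24459671] [0.0876105  1.56907176 1.9430837 ] 0.08787294365522001 0.019
side 446.06439742690964 319.92243853429835 242.58983708764163 [ 0.42498693 -0.6333143   0.59310106] [-2.20908184  0.01206512 -0.10291642]
edge_start [([309.7, 249.0], 0.66)]
edge_corner [([311.8, 204.3], 0.76), ([312.0, 248.6], 0.5)]
edge_end [([359.9, 200.7], 0.58), ([310.8, 215.9], 0.55)]
pin1 [([313.9, 199.9], 0.59), ([356.0, 192.8], 0.59), ([311.2, 215.0], 0.56), ([330.2, 193.0], 0.54), ([313.2, 232.2], 0.42)]
pin2 [([313.9, 199.9], 0.59), ([356.0, 192.8], 0.59), ([311.2, 215.0], 0.56), ([330.2, 193.0], 0.54), ([313.2, 232.2], 0.42)]
pin3 [([313.9, 199.9], 0.59), ([356.0, 192.8], 0.59), ([311.2, 215.0], 0.56), ([330.2, 193.0], 0.54), ([313.2, 232.2], 0.42)]
pin4 [([313.9, 199.9], 0.59), ([356.0, 192.8], 0.59), ([311.2, 215.0], 0.56), ([330.2, 193.0], 0.54), ([313.2, 232.2], 0.42)]
pin5 [([313.9, 199.9], 0.59), ([356.0, 192.8], 0.59), ([311.2, 215.0], 0.56), ([330.2, 193.0], 0.54), ([313.2, 232.2], 0.42)]
case [([338.8, 242.3], 0.65), ([309.6, 251.2], 0.48), ([341.3, 322.8],
[... 602 characters left out ...]
 0.49)]
pin2 [([240.6, 235.9], 0.66), ([226.1, 196.9], 0.56), ([260.7, 242.3], 0.5), ([226.2, 215.3], 0.5), ([289.2, 243.3], 0.49)]
pin3 [([240.6, 235.9], 0.66), ([226.1, 196.9], 0.56), ([260.7, 242.3], 0.5), ([226.2, 215.3], 0.5), ([289.2, 243.3], 0.49)]
pin4 [([240.6, 235.9], 0.66), ([226.1, 196.9], 0.56), ([260.7, 242.3], 0.5), ([226.2, 215.3], 0.5), ([289.2, 243.3], 0.49)]
pin5 [([240.6, 235.9], 0.66), ([226.1, 196.9], 0.56), ([260.7, 242.3], 0.5), ([226.2, 215.3], 0.5), ([289.2, 243.3], 0.49)]
case [([228.1, 193.0], 0.7)]
cover [([265.7, 220.0], 0.8)]
cap_mid [([386.4, 238.7], 0.47)]
gear_mid [([384.6, 291.1], 0.44)]
driver_mid [([454.2, 253.6], 0.66)]
torch_mid [([159.6, 260.0], 0.85)]
```

View pics/side0.png

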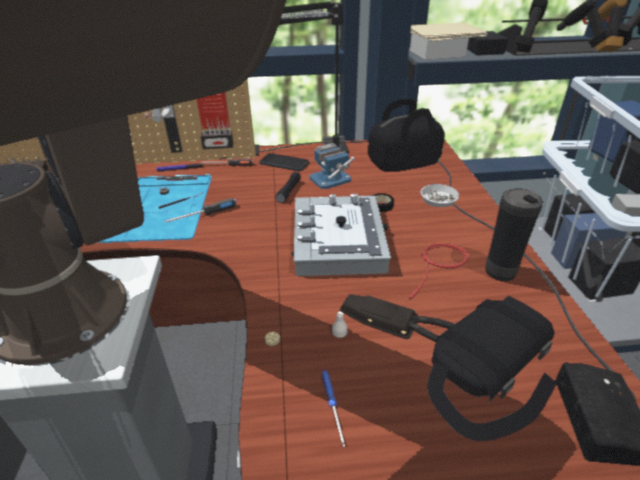

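View pics/top0.png

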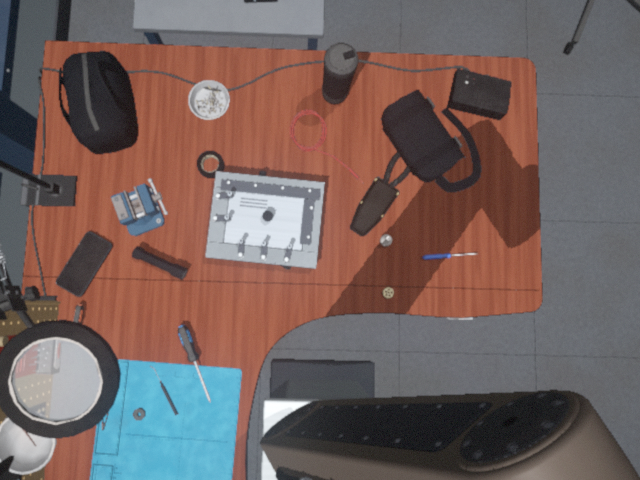

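```bash
python3 - <<'E'
import cv2
a=cv2.imread('pics/top0.png')[160:280,195:340]; cv2.imwrite('pics/topz.png',cv2.resize(a,None,fx=5,fy=5,interpolation=cv2.INTER_CUBIC)[:600])
a=cv2.imread('pics/side0.png')[180:285,280:400]; cv2.imwrite('pics/sidez.png',cv2.resize(a,None,fx=5.5,fy=5.5,interpolation=cv2.INTER_CUBIC)[:600])
E
```

```text
(no output)
```

View pics/topz.png

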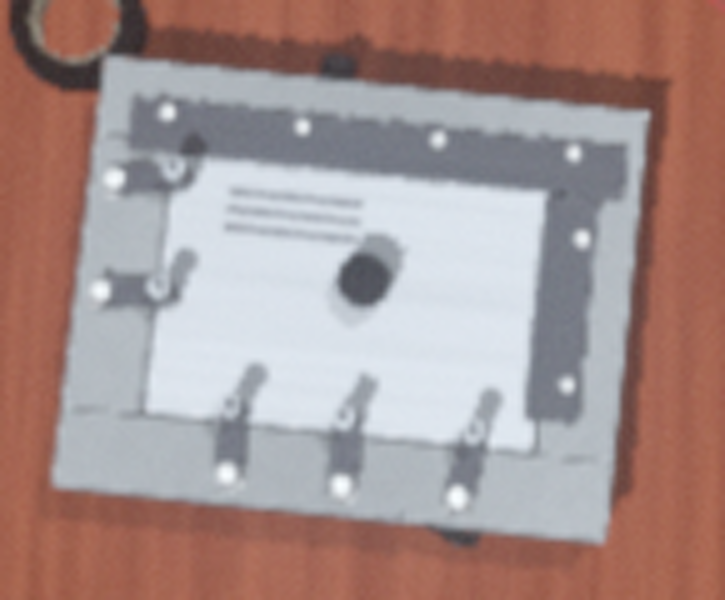

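View pics/sidez.png

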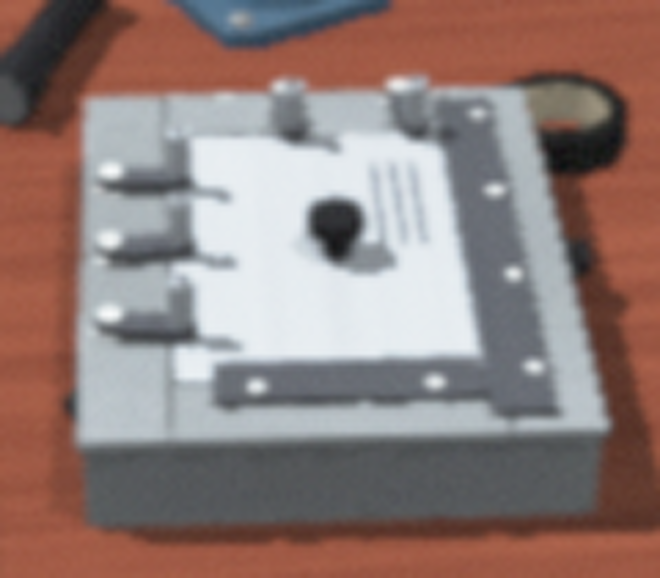

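```bash
cat > h.py <<'E'
import numpy as np
from scipy.optimize import least_squares
from scipy.spatial.transform import Rotation as R
CAM={'side':(446.0644,319.9224,242.5898,[0.42498693,-0.6333143,0.59310106],[-2.20908184,0.01206512,-0.10291642]),
'top':(527.7606,309.15657,239.0078,[0.35666887,0.09177775,1.18800121],[-3.0158896,-0.02177332,-1.54482411])}
def proj(c,P):
    f,cx,cy,e,a=CAM[c]; p=R.from_euler('xyz',a).inv().apply(np.atleast_2d(P)-e)
    return np.c_[cx+f*p[:,0]/p[:,2],cy+f*p[:,1]/p[:,2]]
def ray(c,uv,z):
    f,cx,cy,e,a=CAM[c]; d=R.from_euler('xyz',a).apply([(uv[0]-cx)/f,(uv[1]-cy)/f,1]); e=np.array(e); return e+d*(z-e[2])/d[2]
PIV=np.array([[-84,-55],[-84,-5],[-84,45],[-10,109],[40,109]])/1000
def w(pose,P):
    P=np.atleast_2d(P); q=R.from_euler('z',pose[2]).apply(P); return q+[pose[0],pose[1],0]
E
cat > fit.py <<'E'
from h import *
C=np.array([[96,121,42],[96,-121,42],[-96,-121,42],[-96,121,42]])/1000
S=np.c_[PIV,np.full(5,.0505)]
tz=lambda a:(np.array(a)+.5)/5-.5+[195,160]
sz=lambda a:(np.array(a)+.5)/5.5-.5+[280,180]
tc=tz([(105,58),(650,112),(605,543),(55,487)]);ts=tz([(457,497),(341,485),(227,473),(101,290),(115,178)])
sc=sz([(525,88),(607,430),(80,440),(85,98)]);ss=sz([(110,315),(110,240),(112,172)])
tp=tz([(475,432),(345,415),(231,403),(157,287),(173,167)]);sp=sz([(180,285),(181,210),(178,138),(290,85),(407,83)])
def res(p,m):
    r=[]
    if 't' in m: r+=[proj('top',w(p,C))-tc,proj('top',w(p,S))-ts]
    if 's' in m: r+=[proj('side',w(p,C))-sc,proj('side',w(p,S[:3]))-ss]
    return np.concatenate(r).ravel()
for m in('t','s','ts'):
    o=least_squares(res,[.45,.18,-.05],args=(m,)); print(m,o.x.round(4),np.abs(o.fun).mean().round(2)); print(o.fun.reshape(-1,2).round(1).tolist())
    p=o.x
    for c,pp in(('top',tp),('side',sp)):
        for i in range(5):
            q=R.from_euler('z',-p[2]).apply(ray(c,pp[i],.069)-[p[0],p[1],0])
            v=q[:2]-PIV[i]; a=np.arctan2(v[1],v[0])+(np.pi/2 if i>2 else 0)
            print(c,i+1,q[:2].round(4),'len',np.linalg.norm(v).round(4),'ang',a.round(3))
print('corners',w(p,C).round(3).tolist())
E
python3 fit.py
```

```text
t [ 0.5437  0.1679 -0.074 ] 0.2
[[0.2, -0.3], [-0.2, 0.1], [0.3, -0.2], [-0.6, -0.3], [0.2, 0.1], [0.3, 0.2], [0.1, 0.2], [-0.1, 0.1], [-0.1, 0.1]]
top 1 [-0.0569 -0.0599] len 0.0275 ang -0.179
top 2 [-0.0554 -0.004 ] len 0.0287 ang 0.034
top 3 [-0.0552  0.0448] len 0.0288 ang -0.007
top 4 [-0.0087  0.082 ] len 0.027 ang 0.048
top 5 [0.044  0.0815] len 0.0278 ang 0.145
side 1 [-0.0594 -0.0624] len 0.0257 ang -0.294
side 2 [-0.0583 -0.0119] len 0.0266 ang -0.263
side 3 [-0.0587  0.0411] len 0.0256 ang -0.154
side 4 [-0.0112  0.0809] len 0.0282 ang -0.043
side 5 [0.0378 0.0801] len 0.029 ang -0.078
s [ 0.5415  0.1684 -0.0751] 0.27
[[-0.1, -0.5], [0.5, -0.3], [-0.8, 0.5], [0.3, -0.3], [-0.0, -0.0], [0.2, 0.2], [-0.0, 0.1]]
top 1 [-0.0547 -0.0603] len 0.0298 ang -0.178
top 2 [-0.0531 -0.0044] len 0.0309 ang 0.019
top 3 [-0.053   0.0444] len 0.031 ang -0.019
top 4 [-0.0066  0.0817] len 0.0275 ang 0.124
top 5 [0.0461 0.0812] len 0.0285 ang 0.217
side 1 [-0.0572 -0.0628] len 0.0279 ang -0.283
side 2 [-0.0561 -0.0123] len 0.0289 ang -0.256
side 3 [-0.0565  0.0407] len 0.0278 ang -0.155
side 
[... 179 characters left out ...]
6], [0.2, 0.6], [-0.1, 0.6], [-0.1, 0.5], [-0.1, 0.5], [0.4, -0.4], [1.1, -0.2], [-0.2, 0.6], [0.8, -0.3], [0.5, 0.0], [0.7, 0.2], [0.5, 0.1]]
top 1 [-0.0558 -0.06  ] len 0.0286 ang -0.177
top 2 [-0.0543 -0.0042] len 0.0297 ang 0.028
top 3 [-0.0543  0.0447] len 0.0297 ang -0.011
top 4 [-0.0079  0.082 ] len 0.0271 ang 0.079
top 5 [0.0449 0.0815] len 0.0279 ang 0.176
side 1 [-0.0583 -0.0626] len 0.0268 ang -0.287
side 2 [-0.0573 -0.012 ] len 0.0277 ang -0.258
side 3 [-0.0577  0.0409] len 0.0266 ang -0.153
side 4 [-0.0104  0.0808] len 0.0282 ang -0.013
side 5 [0.0386 0.0801] len 0.0289 ang -0.048
corners [[0.648, 0.281, 0.042], [0.629, 0.04, 0.042], [0.438, 0.055, 0.042], [0.456, 0.296, 0.042]]
```

```bash
python3 - <<'E'
from h import *
from station import arm
s=arm.get_state(); M=R.from_euler('xyz',s['ee_rot']).as_matrix(); print(M.round(3)); z=M[:,2]
p=[.5427,.168,-.0758]
print('jaw deg',np.degrees(np.arctan2(z[1],z[0])),'case x deg',np.degrees(p[2]))
for n,a in dict(start=(-.053,-.1),end3=(-.053,.065)).items(): print(n,w(p,[*a,0]).round(4))
for l,uv,zz in(('torch',(159.6,260),.014),('driver',(454,253.6),.005),('cap',(386,239),.022),('gear',(385,291),.005),('vise',(140,208),.05)): print(l,ray('top',uv,zz).round(3))
E
```

```text
[[-0.    -0.96  -0.281]
 [ 0.    -0.281  0.96 ]
 [-1.     0.     0.   ]]
jaw deg 106.31887280402553 case x deg -4.343020087091641
start [[0.4823 0.0723 0.    ]]
end3 [[0.4948 0.2368 0.    ]]
torch [0.449 0.4   0.014]
driver [ 0.483 -0.259  0.005]
cap [ 0.51  -0.101  0.022]
gear [ 0.394 -0.103  0.005]
vise [0.558 0.44  0.05 ]
```

```bash
python3 -m handwheel '{"gripper":[-1,-1,-1,-1,-1,-1,-1,-1,-1,-1,-1,-1],"travel":[[0.52,0.70,0],[0.52,0.70,0],[0.52,0.70,0],[0.52,0.70,0],[0.52,0.70,0],[0.52,0.70,0],[0.52,0.70,0],[0.52,0.70,0],[0.52,0.70,0],[0.52,0.70,0],[0.52,0.70,0],[0.52,0.70,0]],"spin":[1,1,1,1,1,1,1,1,1,1,1,1]}' 10
python3 -m handwheel '{"gripper":[-1,-1,-1,-1,-1,-1,-1,-1,-1,-1,-1,-1],"travel":[[0.066,0.744,-0.1],[0.066,0.744,-0.1],[0.066,0.744,-0.1],[0.066,0.744,-0.1],[0.066,0.744,-0.1],[0.066,0.744,-0.1],[0.066,0.744,-0.1],[0.066,0.744,-0.1],[0.066,0.744,-0.1],[0.066,0.744,-0.1],[0.066,0.744,-0.1],[0.066,0.744,-0.1]],"spin":[0.54,0.54,0.54,0.54,0.54,0.54,0.54,0.54,0.54,0.54,0.54,0.54]}'
python3 - <<'E'
from station import arm, viewer
from h import *
import cv2
s=arm.get_state(); print(s['t'],s['eef_pos'],s['q'].round(2) if hasattr(s['q'],'round') else s['q'],s['width']); z=R.from_euler('xyz',s['ee_rot']).as_matrix()[:,2]; print(np.degrees(np.arctan2(z[1],z[0])))
for n in('side','top'):
    f=viewer.grab_frame(n)['pixels']; cv2.imwrite(f'pics/{n}1.png',f)
E
```

```text
t: 2.7
eef_pos: [0.4493, -0.2982, 0.2456]
ee_rot: [0.923, 1.571, -2.719]
force: [-0.8, -0.4, 0.0]
width: 0.0014
t: 3.9
eef_pos: [0.4826, 0.0729, 0.1957]
ee_rot: [-2.665, 1.571, 0.398]
force: [0.4, -0.2, 0.3]
width: 0.0006
3.9 [0.48264474 0.0729229  0.1957243 ] [ 0.55  0.09 -0.46  0.   -1.02 -0.63] 0.0005923711461802816
175.502479081471
```

View pics/side1.png

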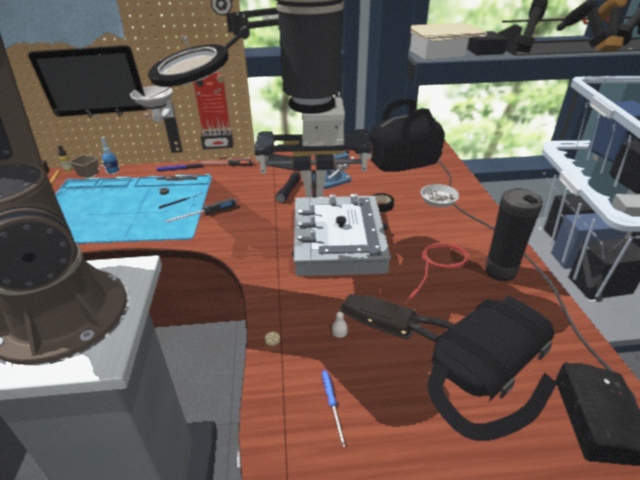

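View pics/top1.png

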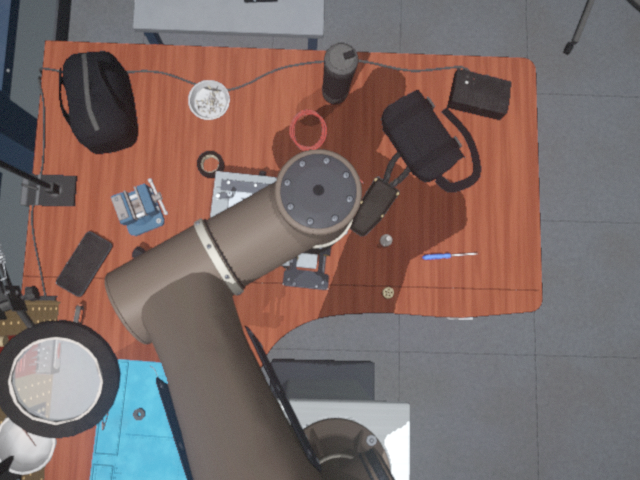

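```bash
python3 - <<'E'
import cv2
a=cv2.imread('pics/side1.png')[125:225,250:375]; cv2.imwrite('pics/side1z.png',cv2.resize(a,None,fx=6,fy=6,interpolation=cv2.INTER_CUBIC))
from h import *
print(proj('side',[[.4826,.0729,.1957],[.4826,.0729,.1767],[.4616,.0729,.1767],[.5036,.0729,.1767]]))
E
```

```text
[[314.13821665 185.68753412]
 [314.34348403 194.80523298]
 [302.90812297 195.52629777]
 [325.7346369  194.08695577]]
```

View pics/side1z.png

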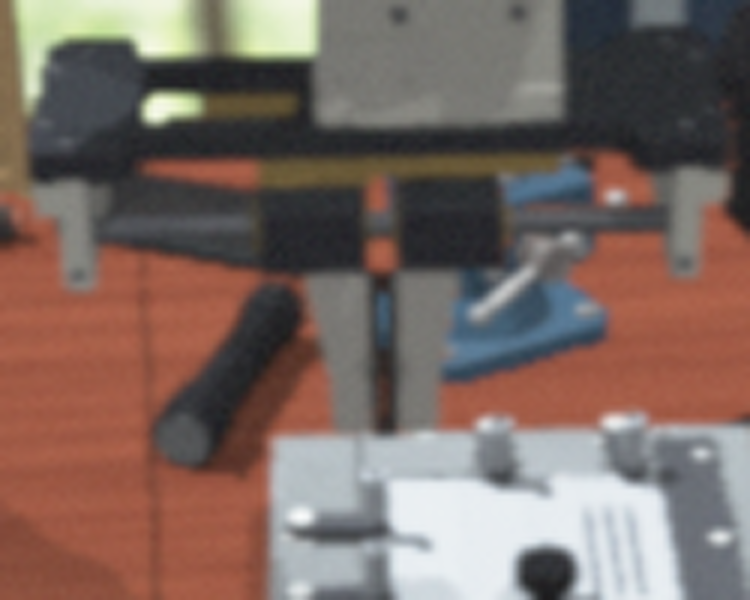

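```bash
python3 -m handwheel '{"gripper":[-1,-1,-1,-1,-1,-1,-1,-1],"travel":[[0.006,0.008,-0.06],[0.006,0.008,-0.12],[0.006,0.008,-0.17],[0.006,0.008,-0.2],[0.006,0.008,-0.22],[0.006,0.008,-0.237],[0.006,0.008,-0.237],[0.006,0.008,-0.237]],"spin":[0,0,0,0,0,0,0,0]}'
cat > chk.py <<'E'
import sys
from station import arm, viewer
from h import *
import cv2
p=np.array([.5427,.168,-.0758])
s=arm.get_state(); e=np.array(s['eef_pos']); print('t',s['t'],e.round(4),'F',np.round(s['force'],1)); q=R.from_euler('z',-p[2]).apply(e-[p[0],p[1],0]); print('case',(q*1000).round(1))
if len(sys.argv)>1:
    f=viewer.grab_frame('side')['pixels']; cv2.imwrite(f'pics/{sys.argv[1]}.png',cv2.resize(f[140:285,270:410],None,fx=4,fy=4,interpolation=cv2.INTER_CUBIC))
def plan(pts):
    for x,y in pts:
        print((x,y),((w(p,[x/1000,y/1000,q[2]])[0]-e)/.5).round(3).tolist())
E
cat > go1.py <<'E'
from chk import *
plan([(-50,y) for y in (-85,-80,-75)]+[(-51,-70),(-52,-65),(-53,-60),(-54,-55),(-55,-50),(-55,-45),(-55,-40),(-54,-36),(-52,-32),(-50,-28)])
E
python3 go1.py g1
```

```text
t: 4.8
eef_pos: [0.486, 0.0783, 0.0776]
ee_rot: [-2.699, 1.57, 0.367]
force: [0.4, -0.2, 0.8]
width: 0.0001
t 4.8 [0.486  0.0783 0.0776] F [ 0.4 -0.2  0.8]
case [-49.7 -93.7  77.6]
(-50, -85) [0.001, 0.017, 0.0]
(-50, -80) [0.001, 0.027, 0.0]
(-50, -75) [0.002, 0.037, 0.0]
(-51, -70) [0.001, 0.048, 0.0]
(-52, -65) [-0.0, 0.058, 0.0]
(-53, -60) [-0.001, 0.068, 0.0]
(-54, -55) [-0.003, 0.078, 0.0]
(-55, -50) [-0.004, 0.088, 0.0]
(-55, -45) [-0.003, 0.098, 0.0]
(-55, -40) [-0.002, 0.108, 0.0]
(-54, -36) [0.0, 0.116, 0.0]
(-52, -32) [0.005, 0.123, 0.0]
(-50, -28) [0.009, 0.131, 0.0]
```

View pics/g1.png

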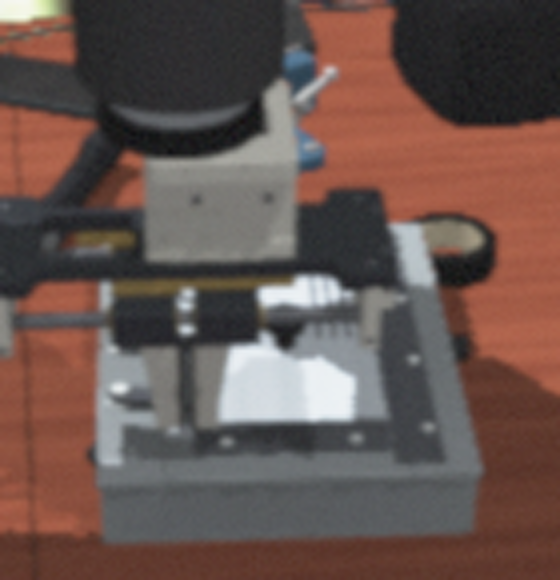

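```bash
python3 -m handwheel '{"gripper":[-1,-1,-1,-1,-1,-1,-1,-1,-1,-1,-1],"travel":[[0.001,0.017,0],[0.001,0.027,0],[0.002,0.037,0],[0.001,0.048,0],[0,0.058,0],[-0.001,0.068,0],[-0.003,0.078,0],[-0.004,0.088,0],[-0.003,0.098,0],[-0.002,0.108,0],[-0.002,0.108,0]],"spin":[0,0,0,0,0,0,0,0,0,0,0]}'
cat > go2.py <<'E'
from chk import *
plan([(-54,-36),(-52,-32),(-50,-28),(-50,-25),(-51,-20),(-52,-15),(-53,-10),(-54,-5),(-55,0),(-55,5),(-55,10)])
E
python3 go2.py g2
```

```text
t: 5.95
eef_pos: [0.485, 0.1331, 0.0771]
ee_rot: [-2.36, 1.57, 0.705]
force: [0.3, 0.3, -0.6]
width: 0.0003
t 5.95 [0.485  0.1331 0.0771] F [ 0.3  0.3 -0.6]
case [-54.9 -39.2  77.1]
(-54, -36) [0.002, 0.006, 0.0]
(-52, -32) [0.007, 0.014, 0.0]
(-50, -28) [0.011, 0.022, 0.0]
(-50, -25) [0.012, 0.028, 0.0]
(-51, -20) [0.011, 0.038, 0.0]
(-52, -15) [0.009, 0.048, 0.0]
(-53, -10) [0.008, 0.058, 0.0]
(-54, -5) [0.007, 0.068, 0.0]
(-55, 0) [0.006, 0.078, 0.0]
(-55, 5) [0.006, 0.088, 0.0]
(-55, 10) [0.007, 0.098, 0.0]
```

View pics/g2.png

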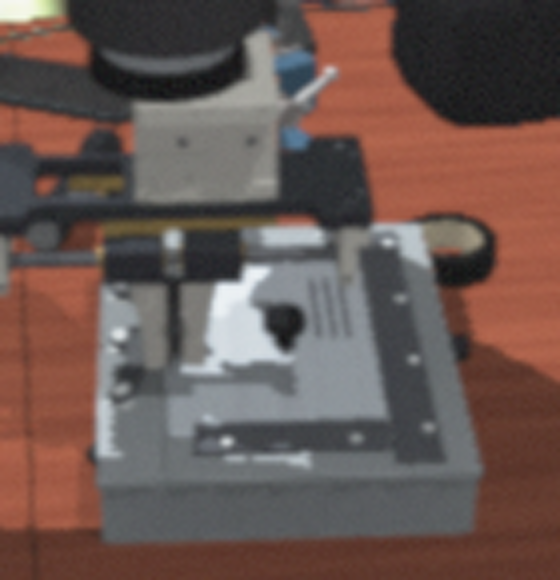

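Button 1's tongue no longer reaches over the cover (its screw is at about (122,388) in the zoom). Next is button 2.

```bash
python3 -m handwheel '{"gripper":[-1,-1,-1,-1,-1,-1,-1,-1,-1,-1,-1,-1],"travel":[[0.002,0.006,0],[0.007,0.014,0],[0.011,0.022,0],[0.012,0.028,0],[0.011,0.038,0],[0.009,0.048,0],[0.008,0.058,0],[0.007,0.068,0],[0.006,0.078,0],[0.006,0.088,0],[0.007,0.098,0],[0.007,0.098,0]],"spin":[0,0,0,0,0,0,0,0,0,0,0,0]}'
cat > go3.py <<'E'
from chk import *
plan([(-54,14),(-52,18),(-50,22),(-50,25),(-51,30),(-52,35),(-53,40),(-54,45),(-55,50),(-55,55),(-55,60)])
E
python3 go3.py g3
```

```text
t: 7.2
eef_pos: [0.4886, 0.1822, 0.0772]
ee_rot: [-2.393, 1.57, 0.672]
force: [0.0, 0.4, 0.5]
width: 0.0008
t 7.2 [0.4886 0.1822 0.0772] F [0.  0.4 0.5]
case [-55.   10.1  77.2]
(-54, 14) [0.003, 0.008, 0.0]
(-52, 18) [0.007, 0.015, 0.0]
(-50, 22) [0.012, 0.023, 0.0]
(-50, 25) [0.012, 0.029, 0.0]
(-51, 30) [0.011, 0.039, 0.0]
(-52, 35) [0.01, 0.049, 0.0]
(-53, 40) [0.008, 0.059, 0.0]
(-54, 45) [0.007, 0.069, 0.0]
(-55, 50) [0.006, 0.08, 0.0]
(-55, 55) [0.007, 0.09, 0.0]
(-55, 60) [0.008, 0.1, 0.0]
```

View pics/g3.png

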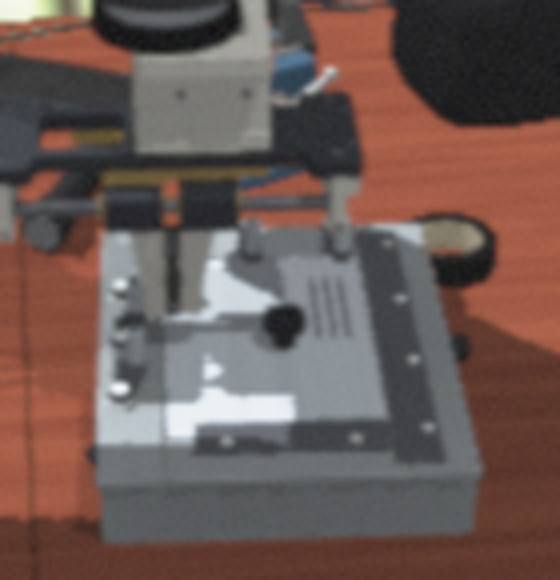

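```bash
python3 -m handwheel '{"gripper":[-1,-1,-1,-1,-1,-1,-1,-1,-1,-1,-1,-1],"travel":[[0.003,0.008,0],[0.007,0.015,0],[0.012,0.023,0],[0.012,0.029,0],[0.011,0.039,0],[0.010,0.049,0],[0.008,0.059,0],[0.007,0.069,0],[0.006,0.080,0],[0.007,0.090,0],[0.008,0.100,0],[0.008,0.100,0]],"spin":[0,0,0,0,0,0,0,0,0,0,0,0]}'
cat > go4.py <<'E'
from chk import *
plan([(-53,65),(-51,70),(-49,75),(-47,79),(-44,83)]+[(x,83) for x in (-42,-37)])
E
python3 go4.py g4
```

```text
t: 8.45
eef_pos: [0.4926, 0.2323, 0.0772]
ee_rot: [-2.327, 1.57, 0.739]
force: [0.7, 0.1, 0.6]
width: 0.0007
t 8.45 [0.4926 0.2323 0.0772] F [0.7 0.1 0.6]
case [-54.8  60.3  77.2]
(-53, 65) [0.004, 0.009, 0.0]
(-51, 70) [0.009, 0.019, 0.0]
(-49, 75) [0.014, 0.028, 0.0]
(-47, 79) [0.018, 0.036, 0.0]
(-44, 83) [0.025, 0.044, 0.0]
(-42, 83) [0.029, 0.043, 0.0]
(-37, 83) [0.039, 0.043, 0.0]
```

View pics/g4.png

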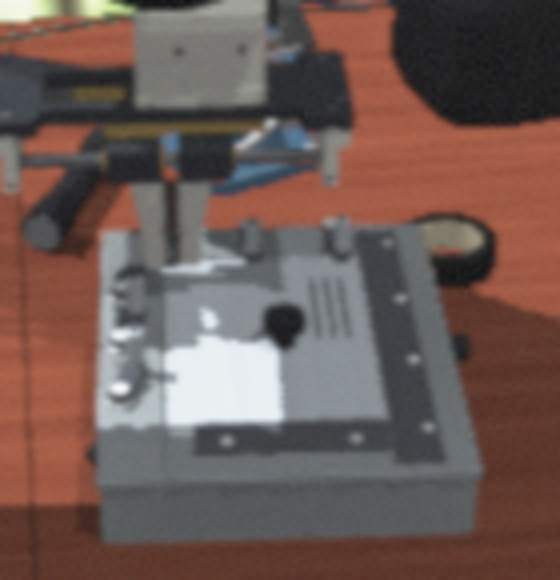

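```bash
python3 -m handwheel '{"gripper":[-1,-1,-1,-1,-1,-1,-1,-1],"travel":[[0.004,0.009,0],[0.009,0.019,0],[0.014,0.028,0],[0.018,0.036,0],[0.025,0.044,0],[0.029,0.043,0],[0.039,0.043,0],[0.039,0.043,0]],"spin":[0,0,0,0,0,0,0,0]}'
cat > go5.py <<'E'
from chk import *
plan([(-33,83),(-29,83),(-25,84),(-20,85),(-15,86),(-10,87),(-5,88),(0,88),(4,88)])
E
python3 go5.py g5
```

```text
t: 9.3
eef_pos: [0.5122, 0.2526, 0.077]
ee_rot: [-3.017, 1.571, 0.048]
force: [-0.3, -0.6, -0.2]
width: 0.0006
t 9.3 [0.5122 0.2526 0.077 ] F [-0.3 -0.6 -0.2]
case [-36.8  82.1  77. ]
(-33, 83) [0.008, 0.001, 0.0]
(-29, 83) [0.016, 0.001, 0.0]
(-25, 84) [0.024, 0.002, 0.0]
(-20, 85) [0.034, 0.003, 0.0]
(-15, 86) [0.044, 0.005, 0.0]
(-10, 87) [0.054, 0.006, 0.0]
(-5, 88) [0.064, 0.007, 0.0]
(0, 88) [0.074, 0.006, 0.0]
(4, 88) [0.082, 0.006, 0.0]
```

View pics/g5.png

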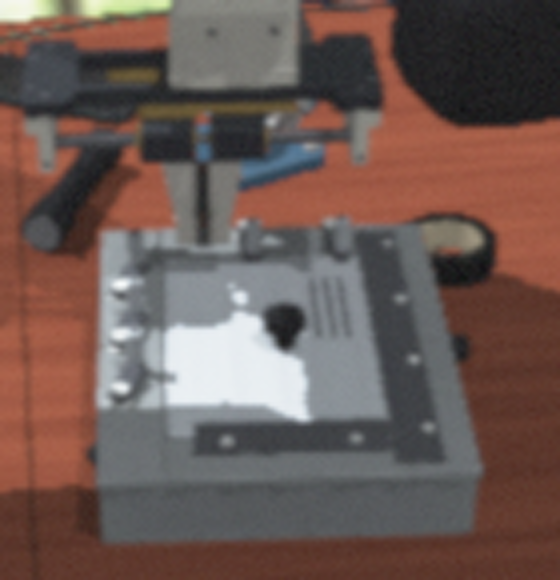

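```bash
python3 -m handwheel '{"gripper":[-1,-1,-1,-1,-1,-1,-1,-1,-1,-1],"travel":[[0.008,0.001,0],[0.016,0.001,0],[0.024,0.002,0],[0.034,0.003,0],[0.044,0.005,0],[0.054,0.006,0],[0.064,0.007,0],[0.074,0.006,0],[0.082,0.006,0],[0.082,0.006,0]],"spin":[0,0,0,0,0,0,0,0,0,0]}'
cat > go6.py <<'E'
from chk import *
plan([(8,86),(12,84),(16,83),(20,83),(25,84),(30,85),(35,86),(40,87),(45,88),(50,88),(54,88)])
E
python3 go6.py g6
```

```text
t: 10.35
eef_pos: [0.5533, 0.2556, 0.077]
ee_rot: [3.069, 1.57, -0.149]
force: [0.5, -1.1, -0.0]
width: 0.0005
t 10.35 [0.5533 0.2556 0.077 ] F [ 0.5 -1.1 -0. ]
case [ 4.  88.1 77. ]
(8, 86) [0.008, -0.005, 0.0]
(12, 84) [0.015, -0.009, 0.0]
(16, 83) [0.023, -0.012, 0.0]
(20, 83) [0.031, -0.013, 0.0]
(25, 84) [0.041, -0.011, 0.0]
(30, 85) [0.051, -0.01, 0.0]
(35, 86) [0.062, -0.009, 0.0]
(40, 87) [0.072, -0.008, 0.0]
(45, 88) [0.082, -0.006, 0.0]
(50, 88) [0.092, -0.007, 0.0]
(54, 88) [0.1, -0.008, 0.0]
```

View pics/g6.png

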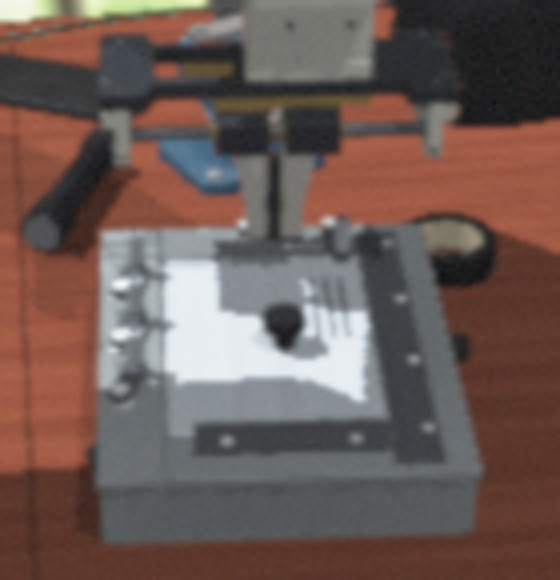

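```bash
python3 -m handwheel '{"gripper":[-1,-1,-1,-1,-1,-1,-1,-1,-1,-1,-1,-1],"travel":[[0.008,-0.005,0],[0.015,-0.009,0],[0.023,-0.012,0],[0.031,-0.013,0],[0.041,-0.011,0],[0.051,-0.010,0],[0.062,-0.009,0],[0.072,-0.008,0],[0.082,-0.006,0],[0.092,-0.007,0],[0.1,-0.008,0],[0.1,-0.008,0]],"spin":[0,0,0,0,0,0,0,0,0,0,0,0]}'
python3 chk.py g7
```

```text
t: 11.6
eef_pos: [0.6034, 0.2516, 0.077]
ee_rot: [-2.823, 1.57, 0.242]
force: [0.9, -0.1, -0.3]
width: 0.0005
t 11.6 [0.6034 0.2516 0.077 ] F [ 0.9 -0.1 -0.3]
case [54.2 88.  77. ]
```

View pics/g7.png

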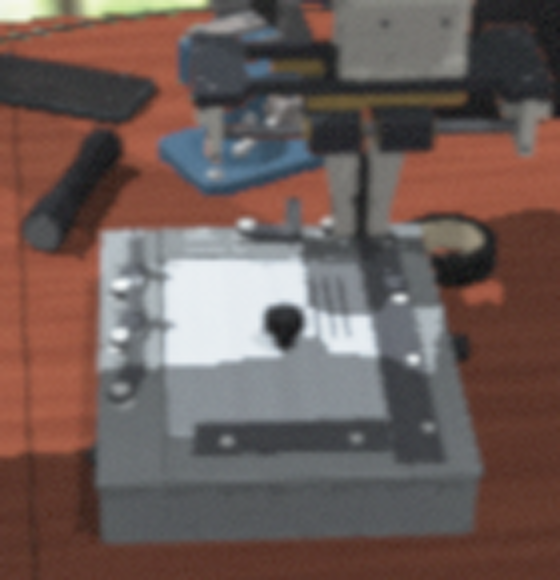

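```bash
python3 -m handwheel '{"gripper":[-1,-1,-1,-1,-1,-1,-1,-1,-1,-1,-1,-1,-1,-1,-1,-1],"travel":[[0,-0.006,0],[0,-0.006,0.05],[0,-0.006,0.15],[0,-0.006,0.25],[0,-0.006,0.3],[-0.36,-0.96,0.3],[-0.36,-0.96,0.3],[-0.36,-0.96,0.3],[-0.36,-0.96,0.3],[-0.36,-0.96,0.3],[-0.36,-0.96,0.3],[-0.36,-0.96,0.3],[-0.36,-0.96,0.3],[-0.36,-0.96,0.3],[-0.36,-0.96,0.3],[-0.36,-0.96,0.3]],"spin":[0,0,0,0,0,0,0,0,0,0,0,0,0,0,0,0]}'
python3 - <<'E'
from station import viewer
import cv2
a=viewer.grab_frame('top')['pixels']; cv2.imwrite('pics/top9.png',a); cv2.imwrite('pics/top9z.png',cv2.resize(a[160:280,195:340],None,fx=5,fy=5,interpolation=cv2.INTER_CUBIC))
a=viewer.grab_frame('side')['pixels']; cv2.imwrite('pics/side9.png',a)
E
```

```text
t: 13.25
eef_pos: [0.4203, -0.2315, 0.2273]
ee_rot: [1.992, 1.57, -1.23]
force: [0.4, -0.1, -0.1]
width: 0.0006
```

View pics/top9z.png

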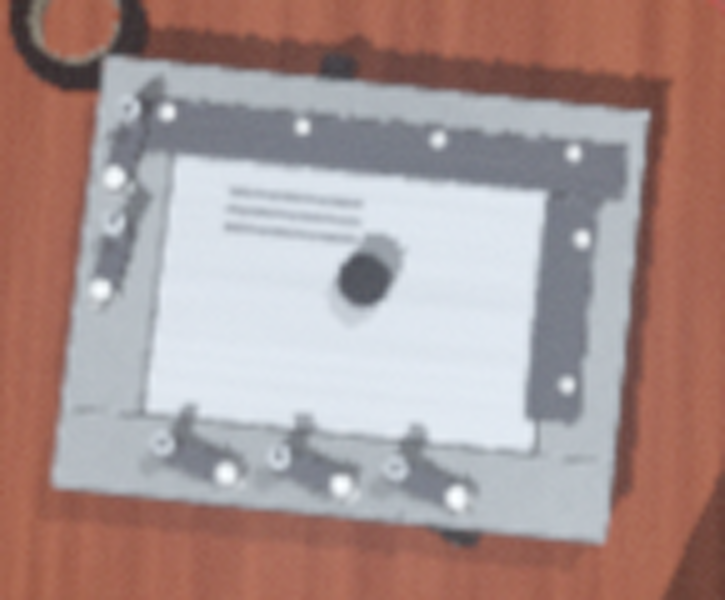

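View pics/top9.png

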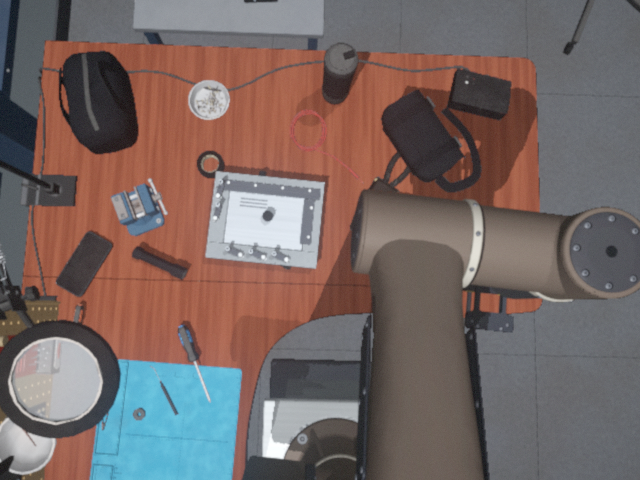

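```bash
python3 - <<'E'
from h import *
from station import arm
p=[.5437,.1679,-.074]
for i,z in enumerate([(397,468),(279,457),(163,443),(115,222),(130,107)]):
    q=R.from_euler('z',-p[2]).apply(ray('top',(np.array(z)+.5)/5-.5+[195,160],.069)-[p[0],p[1],0]); v=q[:2]-PIV[i]
    print(i+1,np.linalg.norm(v).round(4),(np.arctan2(v[1],v[0])+(np.pi/2 if i>2 else 0)).round(2))
arm.job_done(); print(arm.get_state()['t'])
E
```

```text
1 0.0278 1.27
2 0.028 1.29
3 0.0279 1.25
4 0.0281 1.37
5 0.0289 1.36
the job is handed in; nothing more can be done
the job is handed in; nothing more can be done
```

View pics/side9.png

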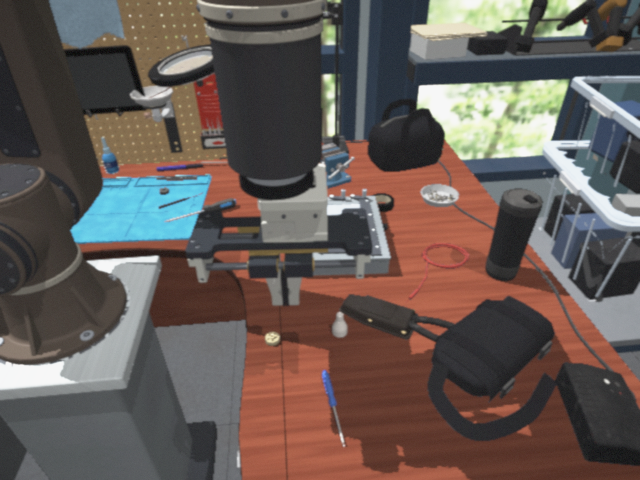

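I ran the closed fingertips along the near edge from right to left, round the corner and up the left edge. The tips stayed about 16 mm above the cover, and all five turn-buttons swung off it in order. I then lifted the hand clear and handed the job in at about 13.4 s; no verdict is reported.

- **Buttons:** measured in the last top picture, they stand at about 1.27, 1.29, 1.25, 1.37 and 1.36 rad, all above 0.85. The pin-to-pivot distances came out at 28–29 mm, against the 28 mm given.
- **Cover and loose things:** in the last pictures the cover lies where it was. The cap, gear, screwdriver and torch look unmoved too; I judged these by eye and did not measure them.
- **Force:** the readings at the end of each move were about 1 N or less.
- **Disagreements:** the two cameras placed the case about 2 mm apart. The side view also gave starting angles for the buttons up to about 0.3 rad lower than the top view. I used the combined fit for the case position, which left enough margin for the path.

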